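# Start a board test: key in, flip the safety catch, hold the press lever

### The arm

A 7-joint arm with a two-finger parallel gripper is mounted at the origin on a cart in front of the work surface, level with it; the furniture and walls round the work are solid. World frame = base frame: x ahead of the robot, y to its left, z up, the work surface at z = 0. Lengths are in m, angles in rad, forces in N, time in s.
With the tool pointing down it reaches from about 0.425 to 0.925 m from the base axis. Payload 6.8 kg.
Tool frame: the origin (TCP) lies between the finger pads; the fingertips stand 14 mm ahead of it and the grasp point (between the pads) lies 5 mm behind it; z points along the fingers, y is the line along which they close (so a half turn about z gives the same grasp; the last joint's range is limited). The gripper opens to 85 mm and grips with 20 to 120 N. Pads are 22 mm wide; open, the fingers measure 114 mm over their backs; the gripper's body (76 mm by 85 mm) begins 54 mm behind the grasp point. The pads swing forward as they close: fully open they stand 13 mm farther back than shut.
Start: joints at [-1.254, 0.477, 0.022, 1.555, -0.011, 1.109, -0.083], TCP at [0.278, 0.615, 0.245] pointing down, gripper open.
Joint ranges: [-2.96, 2.96], [-0.34, 2.1], [-1.41, 1.46], [0.24, 2.44], [-1.37, 4.51], [0.17, 1.92], [-2.96, 2.96]. Speed limits (rad/s): [2.39, 2.39, 3.14, 3.14, 3.14, 3.14, 3.14].

### API

Orientations are given as a rotation vector (axis times angle).
In Python, from bench import r, eyes, ticket gives the robot as it stands. The module is installed in compiled form; this text tells all that it offers.
- The arm moves only by the tool arm_command, never from a script. Its argument "plan" is text: rows parted by semicolons, each of 4 numbers parted by spaces: the shift along the tool's x, y, z in m, then the turn about the tool's z in degrees. In form: tx ty tz yaw; .... A call has 1 to 20 rows; each row shifts and turns the commanded pose from where the row before left it, along the tool's axes as they then stand; what a row does not reach is not made up. A row lasts 1/8 s, in which the tool goes at most 62.5 mm and 10.7 degrees, less where a joint would pass 70% of its speed; a pose out of reach is approached as far as the arm can. A call is refused whole if a number of a shift passes 0.0625 or a number of a turn 10.7, either way. A call with a gripper value outside its range is refused whole. "hand" is the closure, from -1 (fully open) to 1 (shut), set as the call begins (left out, the last holds). The fingers move at their own pace and stop on an object; "grip_force" is the grip in N (left out, the last holds). Time passes only in rows, so rows that do not move let the fingers close. It gives the time, the measured TCP pose, the force, the opening and the grip force at its end, in the units of the state.
- r.get_obs(): the state, without advancing time (a new reading comes with each control period).
- eyes.grab_frame(name): name is "scene" or "top" or "wrist"; returns (picture, depth): 480x640x3 uint8, red, green, blue; 480x640 float32, m along the optical axis (not along the pixel's ray), 0 where there is no reading.
- eyes.calibration(name): a dict with "fov_y" (degrees; the focal length in pixels is half the picture's height over the tangent of half this angle, whatever the lens; pixels are square), "cx", "cy" (the principal point, pixels), "k1" (the pictures are not rectified: a ray, as slopes to the right and down, at radius r is drawn at 1 + k1 r^2 times it, then the intrinsics apply), "origin" and "attitude" of the camera in the world; the wrist camera has in their place "tool_from_camera" (4x4, takes a point from camera to tool coordinates, whose origin is the TCP and whose axes are the flange's). Camera axes: x right, y up, looking along -z (the intrinsics and any distortion apply to the point x, -y, -z); pixel columns grow to the right and rows downward; lengths in m; the calibration is good to about 2 mm. A picture is of the moment at which its call begins: read the wrist's pose just before it. calibration takes no time and is no camera call.
- ticket.hand_in(): hands the job in; it is judged then, once.
The state is a dict: "clock": time; "joints": joint angles; "qvel": joint speeds; "tau": joint torques, N m; "tcp_pos": TCP position; "orientation": TCP orientation; "contact_force": force on the tool from outside, world axes, zero at the start; "moment": the same for the moment, N m; "grip_width": finger opening in m; "gripper_force": force on a finger pad.
Only numpy, scipy, OpenCV 4.12 (cv2) and the standard library are available. Lean on these libraries where they do the work, as an engineer would, in place of code of your own. Each camera call takes 0.05 s, during which the arm holds its last target. There are 200 camera calls.

### The job

Start the board test. On the key box press and release the three keys one at a time, all the way down, in this order: the long bar key, the small round key, the large round key. Then, on the lever press, flip the safety catch that stands in front of the lever down to its side so that it lies flat, pull the lever toward you all the way to its stop, and finish while still holding it there with the gripper so that the contact head stays down on the board; do not disturb the other things on the worktop.

Things in the scene. Friction and masses are not known exactly. Their poses are not given: they have to be found in the camera images.
- key_box: Low grey box fixed to the worktop, left of the middle: 160 mm (its x) by 66 mm (its y), 30 mm high; origin under its centre. Three black keys stand in one row along its x axis, 46 mm apart (at x = -46, 0 and +46 mm), on grey tiles 42 x 46 mm whose top is 34.5 mm above the worktop; which key is at which place changes. Caps stand 12 mm above the tiles.
- key_bar (a joint): the long bar key (cap 14 mm along the row, 40 mm across it): value 0 = up, grows as it is pushed straight down, 0.005 m = bottomed. A spring lifts it again; it starts to move at about 2 N and is fully down at about 5 N.
- key_small (a joint): the small round key (cap 18 mm in diameter): value 0 = up, grows as it is pushed straight down, 0.005 m = bottomed. A spring lifts it again; it starts to move at about 2 N and is fully down at about 5 N.
- key_large (a joint): the large round key (cap 36 mm in diameter): value 0 = up, grows as it is pushed straight down, 0.005 m = bottomed. A spring lifts it again; it starts to move at about 2 N and is fully down at about 5 N.
- key_bar_top (a point): centre of the top face of the long bar key, 46 mm above the work surface; the face moves down 5 mm
- key_small_top (a point): centre of the top face of the small round key, 46 mm above the work surface; the face moves down 5 mm
- key_large_top (a point): centre of the top face of the large round key, 46 mm above the work surface; the face moves down 5 mm
- press: Lever press fixed to the worktop on the right, with lever, catch and contact head as its parts. Its base plate runs from x = -70 to +95 mm and y = -115 to +100 mm of its frame, 12 mm thick; origin on the worktop; its x axis points away from the robot (turned by up to 0.2 rad). The lever works in the plane y = +15 mm. Beside it (y = -108 to -8, x = +8 to +82 mm) a circuit board lies in a nest under the contact head; the head's guide rods are 125 mm high.
- lever (a joint): the lever's hinge: 0 = at rest, leaning 0.52 rad (30 degrees) away from the robot; grows as the handle is pulled toward the robot (press -x), over the top, to the stop at 0.95 rad, 0.43 rad past upright. A spring returns it as soon as it is let go; pulling takes about 3 N at the handle at first and about 7 N at the stop. The contact head is geared to it and rests on the board near the stop (above 0.82 rad). With the catch upright it is blocked after less than 0.15 rad.
- lever_handle (a point): middle of the lever's grip, a round horizontal rubber bar 16 mm in diameter and 92 mm long along the press y axis, 140 mm from the hinge line; at rest 171 mm above the worktop. The bar is the top of a rectangular loop: under its middle the loop is open over 72 mm of width, down to 56 mm below the bar's centre, so that it can be pinched from above or hooked from behind.
- lever_hinge (a point): point on the lever's hinge line (parallel to the press y axis), 50 mm above the worktop, in the middle of the lever
- catch (a joint): the safety catch's hinge: 0 = standing upright in front of the lever (blocking it); grows as its top swings sideways toward the press +y side (robot's left), 1.45 rad = lying down at its stop. No spring, a little friction: upright it stays, beyond about 0.5 rad it falls the rest of the way by its own weight.
- catch_tab (a point): top end of the catch's paddle: a steel plate 28 mm (press x) by 10 mm (press y), 36 mm tall, this point at the middle of its top edge, 113 mm from the hinge line, 138 mm above the worktop when upright. Below the paddle the catch is a 12 mm square bar with a nose that points from it toward the lever at 95 mm height.
- catch_hinge (a point): point on the catch's hinge line (parallel to the press x axis), 25 mm above the worktop, straight below the upright catch
- pen_1: bystander, to be left alone: a marker pen, 135 mm long; origin at the centre of its underside
- screwdriver_1: bystander, to be left alone: a small screwdriver, 178 mm long; origin at the centre of its underside
- tape_1: bystander, to be left alone: a roll of tape lying flat, 62 mm across, 19 mm high; origin at the centre of its underside
- controller_0: bystander, to be left alone: a spare panel controller, 87 x 48 x 48 mm; origin at the centre of its underside
- ipa_bottle: bystander, to be left alone: a dropper bottle with pointed cap, 47 mm across, 134 mm high; origin at the centre of its underside
- pliers_0: bystander, to be left alone: a pair of pliers lying flat, 139 mm long; origin at the centre of its underside
- board_0: bystander, to be left alone: a loose circuit board, 62 x 100 mm, 20 mm high; origin at the centre of its underside

How it is judged:
On the way, in this order (a step that is already met when the one before it is completed fails the run):
1. the long bar key is pressed, alone (value of joint key_bar above 0.0035 m and value of joint each of key_small, key_large below 0.0015 m), for 0.05 s.
2. then the small round key is pressed, alone (value of joint key_small above 0.0035 m and value of joint each of key_bar, key_large below 0.0015 m), for 0.05 s.
3. then the large round key is pressed, alone (value of joint key_large above 0.0035 m and value of joint each of key_bar, key_small below 0.0015 m), for 0.05 s.
4. then, the keys up again, the catch is flipped down to its side (value of joint each of key_bar, key_small, key_large below 0.0015 m and value of joint catch above 1.1 rad and value of joint lever below 0.2 rad), for 0.2 s.
5. then the lever is pulled to its stop with the gripper and held (value of joint each of key_bar, key_small, key_large below 0.0015 m and value of joint catch above 1.1 rad and value of joint lever above 0.82 rad and contact force between the fingers and press above 1 N), for 0.3 s.
At the end, for the whole second after the job is handed in: Held through the last second: the lever within 0.13 rad of its stop (above 0.82 rad) with the gripper's fingers pressing on it (over 1 N), the catch lying down (over 1.1 rad), all three keys up (within 1.5 mm) (all of step 5); the arm keeps its last pose, push and grip.
It fails at once if two keys down at the same time (value of joint each of key_bar, key_small above 0.0025 m or value of joint each of key_small, key_large above 0.0025 m or value of joint each of key_bar, key_large above 0.0025 m).
It fails at once if the lever forced past the standing catch (value of joint lever above 0.3 rad and value of joint catch below 0.6 rad).
It fails at once if a bystander pushed more than 30 mm away or tipped over (distance of any of pen_1, screwdriver_1, tape_1, controller_0, ipa_bottle, pliers_0, board_0 from where it was at the start of the episode above 0.03 m or angle between ipa_bottle's own z axis and vertical above 0.6 rad).
It also fails if it takes over 64 s, if anything falls off the work surface, if the arm or the gripper's body presses on something with over 40 N, if the wrist force passes 120 N, or if a joint passes its speed limit or range.

## Working session

There is one attempt and no reset: what is moved stays moved. The work goes in short steps, Python scripts to look and compute and a tool call to move; the robot and the scene stay as the last step left them, time stands still between calls to the robot, and variables do not carry over. Pictures are saved under pics/ and viewed, at most 10 in all, crops included, and the job is handed in when it is done.

Besides the shell and the picture viewer there is one more tool, called after ">>>" as a command line: name --argument value ..., lists and objects as JSON in quotes. arm_command: Moves the arm, as the interface text tells. Its arguments: {"type":"object","properties":{"plan":{"type":"string"},"hand":{"type":"number"},"grip_force":{"type":"number"}},"required":["plan"]}

```bash
mkdir -p pics
cat > h.py <<'E'
import numpy as np, cv2
from scipy.spatial.transform import Rotation as R
from bench import r, eyes, ticket
def att(a):
    a=np.array(a,float)
    return a if a.shape==(3,3) else (R.from_rotvec(a).as_matrix() if a.size==3 else R.from_quat(a).as_matrix())
def cam(name,obs=None):
    c=eyes.calibration(name); f=240/np.tan(np.radians(c['fov_y'])/2)
    if 'origin' in c: o,A=np.array(c['origin']),att(c['attitude'])
    else:
        T=np.array(c['tool_from_camera']); Rt=R.from_rotvec(obs['orientation']).as_matrix()
        o=np.array(obs['tcp_pos'])+Rt@T[:3,3]; A=Rt@T[:3,:3]
    return c,f,o,A
def ray(name,u,v,obs=None):
    c,f,o,A=cam(name,obs); K=np.array([[f,0,c['cx']],[0,f,c['cy']],[0,0,1.]])
    # solve distortion
    p=np.array([(u-c['cx'])/f,(v-c['cy'])/f]); q=p.copy()
    for _ in range(30): q=p/(1+c['k1']*(q@q))
    return o,A@np.array([q[0],-q[1],-1.])
def atz(name,u,v,z,obs=None):
    o,d=ray(name,u,v,obs); return o+d*(z-o[2])/d[2]
def atd(name,u,v,dep,obs=None):
    o,d=ray(name,u,v,obs); return o+d*dep
def proj(name,P,obs=None):
    c,f,o,A=cam(name,obs); p=A.T@(np.array(P)-o); s=np.array([p[0],-p[1]])/-p[2]
    s=s*(1+c['k1']*(s@s)); return c['cx']+f*s[0],c['cy']+f*s[1]
def save(name,n):
    obs=r.get_obs(); im,d=eyes.grab_frame(name); cv2.imwrite(f'pics/{n}.png',im[:,:,::-1]); np.savez(f'pics/{n}.npz',im=im,d=d); return obs,im,d
E
python3 - <<'E'
from h import *
print(r.get_obs())
for n in('scene','top'):
    print(eyes.calibration(n)); save(n,n)
print(eyes.calibration('wrist'))
E
```

```text
{'clock': 0.0, 'joints': array([-1.25407429,  0.4777798 ,  0.02235417,  1.55643878, -0.01151587,
        1.10928761, -0.08307761]), 'qvel': array([-0.00077919,  0.00111181, -0.00073204, -0.00050338,  0.00103032,
       -0.00051737, -0.00097292]), 'tau': array([-1.96009762e-05, -5.96441996e+01,  1.60779655e+00, -2.81193388e+01,
        1.24402007e-02,  9.46081826e-03,  3.67146527e-06]), 'tcp_pos': array([0.27799296, 0.61448729, 0.24434492]), 'orientation': array([-6.62211225e-01, -3.07074545e+00,  2.77558667e-03]), 'contact_force': array([-0.15362115, -0.3490091 , -0.55230109]), 'moment': array([-0.00655528,  0.02957703,  0.06971954]), 'gripper_force': 0.0, 'grip_width': 0.08546562031525211}
{'fov_y': 46.20623998808815, 'cx': 324.3204975476773, 'cy': 230.74149317995446, 'k1': -0.17846114080657513, 'origin': array([-0.10993639,  0.84608362,  0.72095211]), 'attitude': array([ 0.46271793, -1.27539153, -2.16722162])}
{'fov_y': 48.29283882540974, 'cx': 312.36820689034954, 'cy': 233.5123131679949, 'k1': -0.012783361751016051, 'origin': array([ 0.45161815, -0.00772952,  1.29270902]), 'attitude': array([ 0.06119593, -0.08876773, -1.56236218])}
{'fov_y': 70.21419551113479, 'cx': 313.47888790369154, 'cy': 240.62885232561013, 'k1': -0.02928367301220488, 'tool_from_camera': array([[-7.66848604e-05,  9.48916213e-01,  3.15528153e-01,
         7.98934119e-02],
       [ 9.99999796e-01,  2.73073417e-04, -5.78201807e-04,
         5.26735610e-04],
       [-6.34827420e-04,  3.15528045e-01, -9.48916040e-01,
        -1.27878975e-01],
       [ 0.00000000e+00,  0.00000000e+00,  0.00000000e+00,
         1.00000000e+00]])}
```

View pics/top.png

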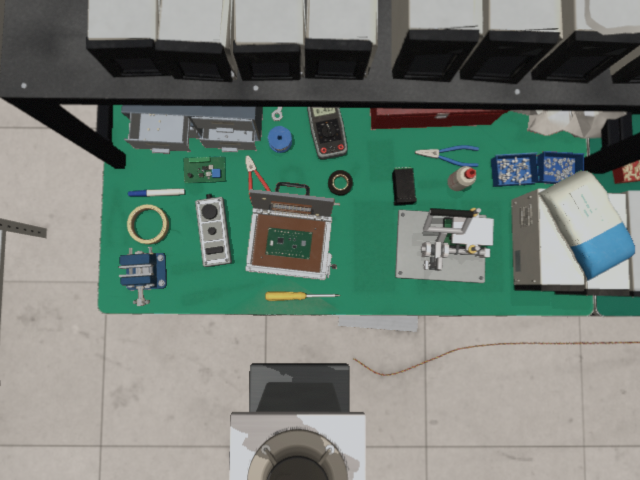

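View pics/scene.png

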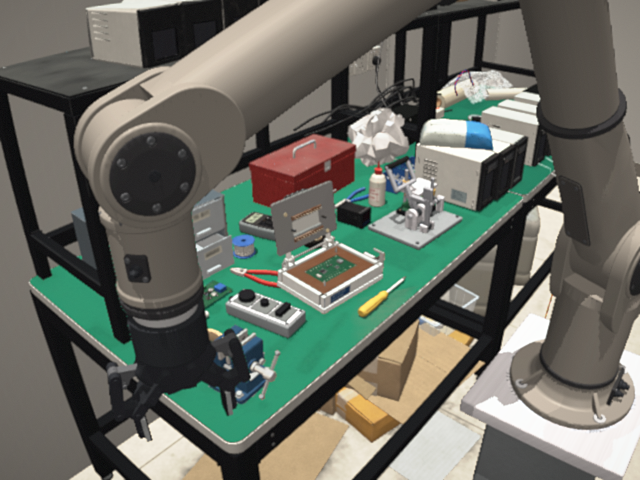

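Top view: key box at about (212,232), with the large key at top (209,211), small in the middle (~212,231) and bar at bottom (~214,252). The press is around (440,245). I'll enlarge both.

Run:
```python
from h import *
d=np.load('pics/top.npz'); im=d['im'][:,:,::-1]
a=cv2.resize(im[190:275,190:235],None,fx=7,fy=7,interpolation=cv2.INTER_CUBIC)
b=cv2.resize(im[198:288,388:493],None,fx=4.2,fy=4.2,interpolation=cv2.INTER_CUBIC)
out=np.zeros((600,780,3),np.uint8); out[:595,:315]=a; out[:b.shape[0],330:330+b.shape[1]]=b
cv2.imwrite('pics/crop1.png',out)
for p in [(209,211),(213,250),(440,245),(312,312)]: print(p,atz('top',*p,0.046),d['d'][p[1],p[0]])
print(proj('top',[.278,.615,.245]),proj('top',[0,0,0]))
```

```text
(209, 211) [0.62226232 0.21319428 0.046     ] 1.2515105
(213, 250) [0.53085157 0.20165829 0.046     ] 1.2501639
(440, 245) [ 0.54651942 -0.32900248  0.046     ] 1.202681
(312, 312) [ 0.38924042 -0.02956597  0.046     ] 1.2854052
(np.float64(-24.29233735950163), np.float64(373.8481129895553)) (np.float64(297.91390512495786), np.float64(479.4556396621857))
```

View pics/crop1.png

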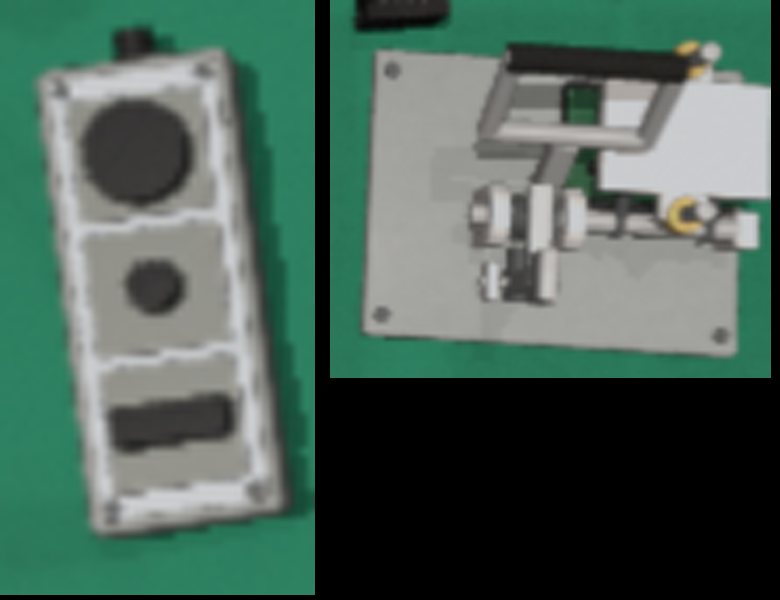

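The crop shows the large key at full-frame (209.2,210.9), small at (211.6,230.5) and bar at (213.9,250). The press handle runs from (430.4,211.8) to (473.7,213.5), and the catch paddle top is near (438,249.5).

Run:
```python
from h import *
A=lambda x,y:(x/7+190-.4,y/7+190-.4); B=lambda x,y:((x-330)/4.2+388-.4,y/4.2+198-.4)
ks=[atz('top',*A(*p),.046) for p in [(137,150),(155,287),(171,423)]]
for k in ks: print('key',k.round(4))
print('pitch',[np.linalg.norm(ks[i]-ks[i+1]) for i in(0,1)])
c=[atz('top',*B(*p),.012) for p in [(374,50),(362,335),(737,355)]]
for k in c: print('plate',k.round(4))
ux=(c[0]-c[1])[:2]; uy=(c[1]-c[2])[:2]; print(np.linalg.norm(ux),np.linalg.norm(uy),np.arctan2(ux[1],ux[0]),np.arctan2(-uy[0],uy[1]))
th=np.arctan2(-uy[0],uy[1]);print('th',th)
Rm=np.array([[np.cos(th),-np.sin(th)],[np.sin(th),np.cos(th)]])
locs=np.array([[95,100],[-70,100],[-70,-115]])/1000
o=np.mean([k[:2]-Rm@l for k,l in zip(c,locs)],0); print('origin',o,[(k[:2]-Rm@l).round(4) for k,l in zip(c,locs)])
h=[atz('top',*B(*p),.171+.006) for p in [(508,58),(690,65)]]; print('handle',h,np.linalg.norm(h[0]-h[1]))
hc=(h[0]+h[1])[:2]/2; print('handle loc',Rm.T@(hc-o))
t=atz('top',*B(540,217),.138); print('tab',t,'loc',Rm.T@(t[:2]-o))
D=np.load('pics/top.npz')['d']
for p in [(540,217),(600,60),(670,140),(487,217),(520,280)]:
    u,v=B(*p); q=D[round(v),round(u)]; P=atd('top',u,v,q); print(p,P.round(4),(Rm.T@(P[:2]-o)).round(4))
```

```text
key [0.6222 0.2128 0.046 ]
key [0.5762 0.2057 0.046 ]
key [0.5308 0.1993 0.046 ]
pitch [np.float64(0.04656752593375247), np.float64(0.04582477507947646)]
plate [ 0.6345 -0.2371  0.012 ]
plate [ 0.4707 -0.2288  0.012 ]
plate [ 0.4606 -0.4438  0.012 ]
0.16407597729316659 0.21525340077081453 -0.05082390092551088 -0.04696765535942728
th -0.04696765535942728
origin [ 0.53557907 -0.33221918] [array([ 0.5349, -0.3325]), array([ 0.5359, -0.3319]), array([ 0.5359, -0.3322])]
handle [array([ 0.60751941, -0.27514708,  0.177     ]), array([ 0.60479014, -0.36727961,  0.177     ])] 0.09217295125031524
handle loc [0.06998115 0.01430725]
tab [ 0.53018672 -0.2998989   0.138     ] loc [-0.00690386  0.03203146]
(540, 217) [ 0.5325 -0.3086  0.1037] [-0.0042  0.0235]
(600, 60) [ 0.6065 -0.3208  0.18  ] [0.0703 0.0147]
(670, 140) [ 0.5756 -0.3831  0.0912] [ 0.0423 -0.0489]
(487, 217) [ 0.5358 -0.2921  0.0519] [-0.0016  0.0401]
(520, 280) [ 0.5002 -0.3054  0.0706] [-0.0366  0.0251]
```

```bash
cat >> h.py <<'E'
def rows(target,yaw_deg=None,n=8):
    """tool-axis rows to target world pos; yaw_deg = desired world angle of tool y."""
    o=r.get_obs(); M=R.from_rotvec(o['orientation']).as_matrix(); a=np.degrees(np.arctan2(M[1,1],M[0,1]))
    w=0 if yaw_deg is None else -(yaw_deg-a); dp=(np.array(target)-o['tcp_pos'])/n
    out=[]
    for i in range(n):
        s=M.T@dp; out.append('%.4f %.4f %.4f %.1f'%(*s,w/n)); M=M@R.from_rotvec([0,0,np.radians(w/n)]).as_matrix()
    print('pos',o['tcp_pos'].round(4),'t',o['clock'],'yangle',a.round(2),'tilt',M[:,2].round(3)); print('; '.join(out))
E
python3 - <<'E'
from h import *
rows([.531,.199,.11],-3+0,10)
# catch search: depth cloud of press, points above .10
D=np.load('pics/top.npz'); d=D['d']
for v in range(236,272,3):
    print(v,[tuple((atd('top',u,v,d[v,u])*1000).astype(int)) for u in range(422,448,4)])
E
```

```text
pos [0.278  0.6145 0.2444] t 0.1 yangle 65.66 tilt [-0.001 -0.002 -1.   ]
-0.0402 -0.0274 0.0135 6.9; -0.0432 -0.0224 0.0135 6.9; -0.0455 -0.0171 0.0135 6.9; -0.0473 -0.0115 0.0135 6.9; -0.0483 -0.0058 0.0135 6.9; -0.0486 0.0000 0.0135 6.9; -0.0483 0.0058 0.0135 6.9; -0.0472 0.0116 0.0135 6.9; -0.0455 0.0171 0.0135 6.9; -0.0431 0.0225 0.0135 6.9
236 [(np.int64(570), np.int64(-293), np.int64(14)), (np.int64(570), np.int64(-304), np.int64(8)), (np.int64(570), np.int64(-313), np.int64(12)), (np.int64(570), np.int64(-323), np.int64(12)), (np.int64(563), np.int64(-313), np.int64(90)), (np.int64(561), np.int64(-317), np.int64(109)), (np.int64(569), np.int64(-347), np.int64(29))]
239 [(np.int64(563), np.int64(-295), np.int64(7)), (np.int64(563), np.int64(-303), np.int64(14)), (np.int64(563), np.int64(-313), np.int64(12)), (np.int64(563), np.int64(-323), np.int64(12)), (np.int64(556), np.int64(-312), np.int64(92)), (np.int64(555), np.int64(-319), np.int64(102)), (np.int64(562), np.int64(-347), np.int64(30))]
242 [(np.int64(556), np.int64(-294), np.int64(11)), (np.int64(552), np.int64(-294), 
[... 2560 characters left out ...]
, np.int64(-352), np.int64(9))]
266 [(np.int64(498), np.int64(-294), np.int64(6)), (np.int64(497), np.int64(-298), np.int64(32)), (np.int64(497), np.int64(-309), np.int64(27)), (np.int64(495), np.int64(-303), np.int64(87)), (np.int64(493), np.int64(-299), np.int64(139)), (np.int64(494), np.int64(-309), np.int64(134)), (np.int64(498), np.int64(-351), np.int64(12))]
269 [(np.int64(491), np.int64(-293), np.int64(13)), (np.int64(490), np.int64(-297), np.int64(33)), (np.int64(490), np.int64(-309), np.int64(26)), (np.int64(490), np.int64(-318), np.int64(27)), (np.int64(487), np.int64(-301), np.int64(133)), (np.int64(491), np.int64(-341), np.int64(11)), (np.int64(491), np.int64(-352), np.int64(7))]
```

>>> arm_command --plan "-0.040 -0.027 0.0135 6.9; -0.043 -0.022 0.0135 6.9; -0.0455 -0.017 0.0135 6.9; -0.047 -0.0115 0.0135 6.9; -0.048 -0.006 0.0135 6.9; -0.0485 0 0.0135 6.9; -0.048 0.006 0.0135 6.9; -0.047 0.0115 0.0135 6.9; -0.0455 0.017 0.0135 6.9; -0.043 0.0225 0.0135 6.9; 0 0 0 0; 0 0 0 0" --hand 1 --grip_force 30

```text
clock: 1.6
tcp_pos: [0.5291, 0.2016, 0.1101]
orientation: [-2.284, -2.156, 0.001]
contact_force: [-0.4, 1.0, 0.9]
grip_width: 0.0
gripper_force: 0.0
```

Run:
```python
from h import *
o,im,d=save('wrist','w1'); print(o)
for k in [(.6222,.2128,.046),(.5762,.2057,.046),(.5308,.1993,.046)]: print(proj('wrist',k,o))
rows([.5308,.1993,.065],-3,3)
```

```text
{'clock': 1.6, 'joints': array([-0.74535434,  0.48661815,  0.3504578 ,  1.95175828, -0.24019198,
        0.74381594, -0.31184405]), 'qvel': array([-0.02238765, -0.00737888, -0.01906646, -0.0046333 ,  0.00132199,
       -0.00085294, -0.00089546]), 'tau': array([ 1.61260977e+00, -4.97415018e+01,  6.96213439e+00, -2.03738523e+01,
        1.01506747e-01, -7.52983295e-03, -9.10302624e-04]), 'tcp_pos': array([0.52907128, 0.2016036 , 0.11005182]), 'orientation': array([-2.28380356e+00, -2.15625182e+00,  6.86963238e-04]), 'contact_force': array([-0.44470629,  1.03771918,  0.89351292]), 'moment': array([ 0.03482058, -0.01131151, -0.03121032]), 'gripper_force': 0.0, 'grip_width': 4.8446432626511665e-05}
(np.float64(466.26148464897767), np.float64(241.94881808434835))
(np.float64(389.2091108908275), np.float64(257.29306244101923))
(np.float64(314.62860055030745), np.float64(271.12427396039834))
pos [0.5289 0.2024 0.1103] t 1.65 yangle -3.21 tilt [-0.001  0.001 -1.   ]
-0.0010 0.0007 0.0151 -0.1; -0.0010 0.0007 0.0151 -0.1; -0.0010 0.0007 0.0151 -0.1
```

View pics/w1.png

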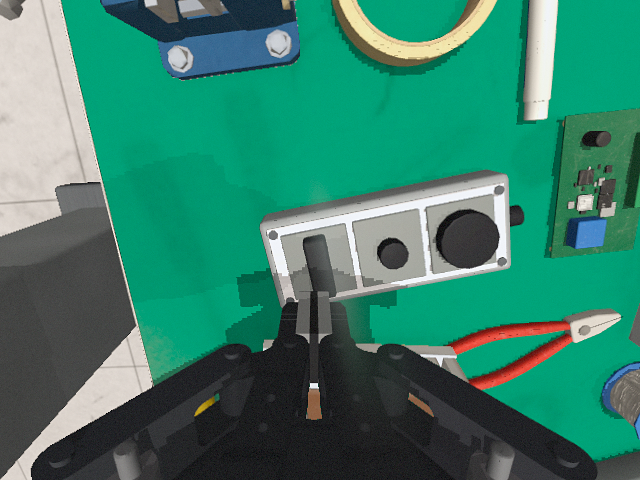

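The wrist view shows bar at (319,268), small at (392,252) and large at (467,239), within about 2 mm of the prediction. I'll press the bar key.

>>> arm_command --plan "-0.001 0.002 0.024 0; -0.001 0.001 0.02 0; 0 0 0 0; 0 0 0.005 0; 0 0 0.005 0; 0 0 0.003 0; 0 0 0 0; 0 0 0 0"

```text
clock: 2.65
tcp_pos: [0.5329, 0.2, 0.0554]
orientation: [-2.284, -2.155, -0.004]
contact_force: [-5.5, -0.1, 18.9]
grip_width: 0.0002
gripper_force: 9.4
```

>>> arm_command --plan "0 0 -0.02 0; 0 0 -0.008 0; 0.0045 0.0223 0 0; 0.0045 0.0223 0 0; 0 0 0 0; 0 0 0.012 0; 0 0 0.010 0; 0 0 0.006 0; 0 0 0 0; 0 0 0 0"

```text
clock: 3.9
tcp_pos: [0.5762, 0.2052, 0.0553]
orientation: [-2.284, -2.154, 0.002]
contact_force: [-10.1, -1.3, 26.3]
grip_width: 0.0002
gripper_force: 13.3
```

>>> arm_command --plan "0 0 -0.02 0; 0 0 -0.008 0; 0.0045 0.0225 0 0; 0.0045 0.0225 0 0; 0 0 0 0; 0 0 0.012 0; 0 0 0.010 0; 0 0 0.006 0; 0 0 0 0; 0 0 0 0"

```text
clock: 5.15
tcp_pos: [0.6216, 0.2115, 0.0553]
orientation: [-2.284, -2.154, 0.002]
contact_force: [-9.9, -3.0, 23.9]
grip_width: 0.0002
gripper_force: 12.0
```

>>> arm_command --plan "0 0 -0.05 0; 0 0 -0.06 0; 0 0 -0.06 0; 0 0 -0.05 0; -0.05 0 0 0; -0.055 -0.01 0 0; -0.055 -0.01 0 0; -0.055 -0.01 0 0; -0.055 -0.01 0 0; -0.055 -0.01 0 0; -0.055 -0.01 0 0; -0.055 -0.01 0 0; -0.055 -0.01 0 0; -0.05 -0.01 0 0; 0 0 0 0; 0 0 0 0"

```text
clock: 7.15
tcp_pos: [0.5014, -0.3214, 0.2725]
orientation: [-2.284, -2.155, -0.0]
contact_force: [0.1, 0.6, 0.4]
grip_width: 0.0002
gripper_force: 0.0
```

Run:
```python
from h import *
o,im,d=save('wrist','w2'); print(o['tcp_pos'],o['contact_force'])
print(proj('wrist',(.5,-.305,.138),o),proj('wrist',(.606,-.321,.179),o))
rows([.5,-.343,.2],-2.7,4)
```

```text
[ 0.50138289 -0.32141539  0.27254671] [0.08348275 0.63614606 0.40532756]
(np.float64(308.94717501818485), np.float64(214.0844397942931)) (np.float64(463.40556464958235), np.float64(242.25308748764792))
pos [ 0.5019 -0.3207  0.2726] t 7.2 yangle -3.25 tilt [-0.001  0.001 -1.   ]
-0.0056 -0.0001 0.0181 -0.1; -0.0056 -0.0002 0.0181 -0.1; -0.0056 -0.0002 0.0181 -0.1; -0.0056 -0.0002 0.0181 -0.1
```

View pics/w2.png

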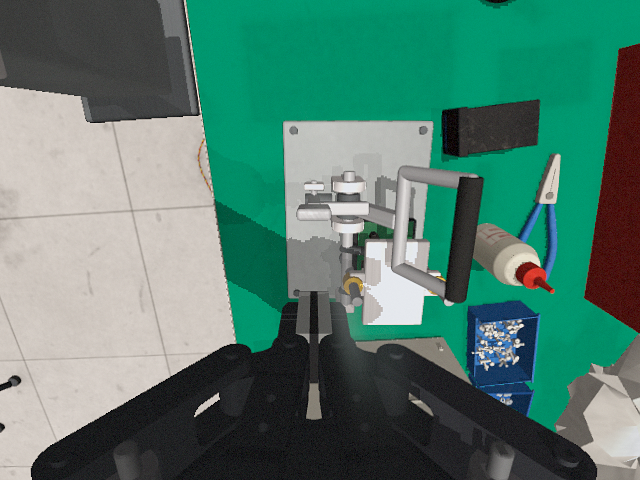

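The catch paddle is at (313,213) and the handle at (466,240), both as predicted. I'll descend on the −y side of the catch and then sweep it toward +y.

>>> arm_command --plan "-0.012 0 0.03 0; -0.012 -0.001 0.04 0; 0 0 0.05 0; 0 0 0.046 0; 0 0 0 0; 0 0 0 0"

```text
clock: 7.95
tcp_pos: [0.5004, -0.3459, 0.1088]
orientation: [2.283, 2.156, 0.001]
contact_force: [1.4, 0.2, -0.1]
grip_width: 0.0001
gripper_force: 0.0
```

>>> arm_command --plan "0.012 0 0 0; 0.012 0 0 0; 0.012 0 0 0; 0.012 0 0 0; 0.012 0 0 0; 0.012 0 0 0; 0.012 0 0 0; 0 0 0 0; 0 0 0 0"

```text
clock: 9.07
tcp_pos: [0.504, -0.2626, 0.1074]
orientation: [2.285, 2.155, -0.0]
contact_force: [-0.1, -0.2, -0.0]
grip_width: 0.0004
gripper_force: 0.0
```

Run:
```python
from h import *
o,im,d=save('wrist','w3'); print(o['tcp_pos'],o['contact_force'])
```

```text
[ 0.50402706 -0.26259075  0.10737417] [-0.1059513  -0.20013165 -0.02410537]
```

View pics/w3.png

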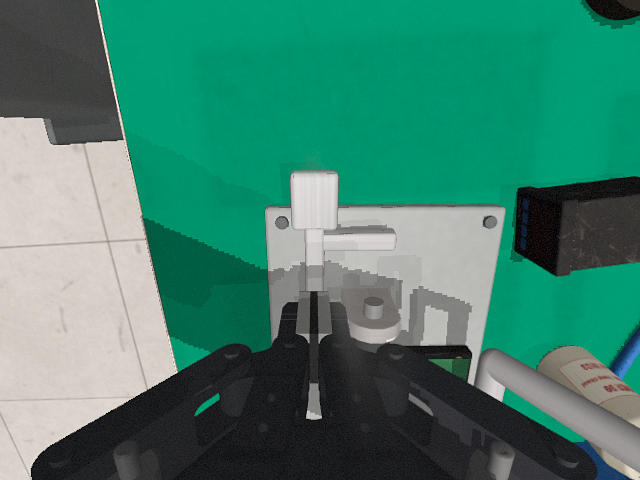

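The catch lies flat, with the paddle at (314,200) over the plate's left edge. Next I'll rise, open the fingers and move over the handle.

>>> arm_command --plan "0 0 -0.05 0; 0 0 -0.06 0; 0 0 -0.04 0; -0.026 0.035 0 0; -0.0265 0.035 0 0; 0 0.035 0 0; 0 0 0 0; 0 0 0 0" --hand -0.4

```text
clock: 10.12
tcp_pos: [0.6049, -0.3214, 0.2569]
orientation: [-2.286, -2.154, 0.002]
contact_force: [-0.1, -0.2, -0.4]
grip_width: 0.0601
gripper_force: 0.0
```

Run:
```python
from h import *
o,im,d=save('wrist','w4'); print(o['tcp_pos'],o['grip_width'])
a=.52
for s in(-.046,0,.046): print(proj('wrist',(.6062+s*.047,-.3205+s,.171),o))
rows([.6062,-.3205,.166],-2.7,5)
```

```text
[ 0.60485604 -0.32137692  0.25692215] 0.06011920594810743
(np.float64(314.477912722815), np.float64(314.35472488546367))
(np.float64(313.6873897964188), np.float64(253.69042477418915))
(np.float64(312.78884273207416), np.float64(184.74302495728867))
pos [ 0.6046 -0.3214  0.2572] t 10.175 yangle -3.42 tilt [-0.001 -0.    -1.   ]
0.0002 0.0003 0.0182 -0.1; 0.0002 0.0003 0.0182 -0.1; 0.0002 0.0003 0.0182 -0.1; 0.0002 0.0003 0.0182 -0.1; 0.0002 0.0003 0.0182 -0.1
```

View pics/w4.png

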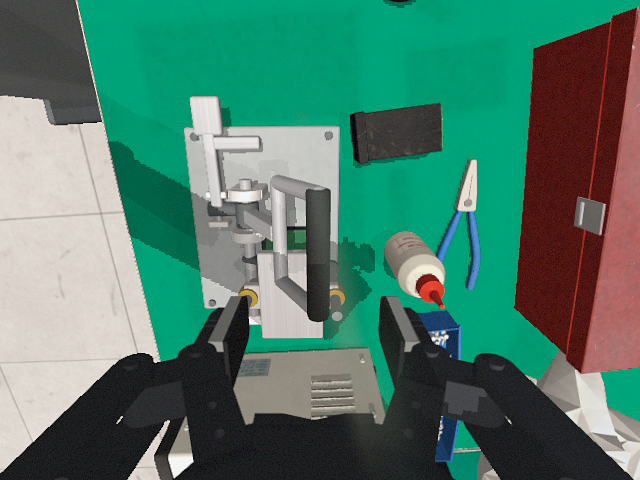

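The handle bar spans (317,188) to (318,318), between the fingers, so I'll descend and pinch it.

>>> arm_command --plan "0 0.001 0.03 -0.4; 0 0.001 0.03 -0.3; 0 0.001 0.021 0; 0 0 0.01 0; 0 0 0 0; 0 0 0 0"

```text
clock: 10.92
tcp_pos: [0.6093, -0.3214, 0.1675]
orientation: [2.271, 2.168, 0.001]
contact_force: [-0.5, 0.2, 0.1]
grip_width: 0.0595
gripper_force: 0.0
```

>>> arm_command --plan "0 0 0 0; 0 0 0 0; 0 0 0 0; 0 0 0 0; 0 0 0 0" --hand 1 --grip_force 40

```text
clock: 11.55
tcp_pos: [0.6081, -0.321, 0.1667]
orientation: [-2.272, -2.168, 0.001]
contact_force: [-5.1, 2.1, 5.3]
grip_width: 0.0146
gripper_force: 39.0
```

>>> arm_command --plan "0 -0.0125 -0.0063 0; 0 -0.0131 -0.0051 0; 0 -0.0134 -0.0037 0; 0 -0.0138 -0.0024 0; 0 -0.014 -0.001 0; 0 0 0 0"

```text
clock: 12.3
tcp_pos: [0.5465, -0.3177, 0.1886]
orientation: [2.264, 2.165, 0.011]
contact_force: [8.3, 1.2, 10.6]
grip_width: 0.0147
gripper_force: 39.1
```

>>> arm_command --plan "0 -0.014 -0.0015 0; 0 -0.0139 0.001 0; 0 -0.0136 0.003 0; 0 -0.0132 0.0045 0; 0 -0.0065 0.0027 0; 0 -0.005 0.0025 0; 0 -0.004 0.002 0; 0 0 0 0; 0 0 0 0"

```text
clock: 13.42
tcp_pos: [0.4794, -0.3143, 0.1751]
orientation: [2.26, 2.164, 0.015]
contact_force: [9.5, 5.3, 17.0]
grip_width: 0.0143
gripper_force: 42.9
```

Run:
```python
from h import *
o,im,d=save('wrist','w5'); o=r.get_obs(); print(o)
p=np.array(o['tcp_pos'])+[0,0,.005]; print('phi',np.arctan2(.5362-p[0],p[2]-.05),np.hypot(.5362-p[0],p[2]-.05))
```

```text
{'clock': 13.475, 'joints': array([ 0.02432943,  0.43004342,  0.58242396,  1.9116062 , -0.31177158,
        0.87407986,  0.72103161]), 'qvel': array([-0.00048937,  0.00133989,  0.00053602,  0.00214734, -0.00023203,
        0.00084638,  0.00028694]), 'tau': array([  5.67508399, -35.567379  ,  10.97443074, -12.64111787,
         2.97778822,   1.45168416,   0.16901872]), 'tcp_pos': array([ 0.47941343, -0.31432797,  0.17514336]), 'orientation': array([2.26016971, 2.16436086, 0.01462195]), 'contact_force': array([10.61171457,  6.05358129, 16.73922738]), 'moment': array([ 1.12237265, -2.58771855, -0.10564846]), 'gripper_force': 42.86797642707825, 'grip_width': 0.014752636778504575}
phi 0.41143518592864764 0.14199298855666562
```

View pics/w5.png

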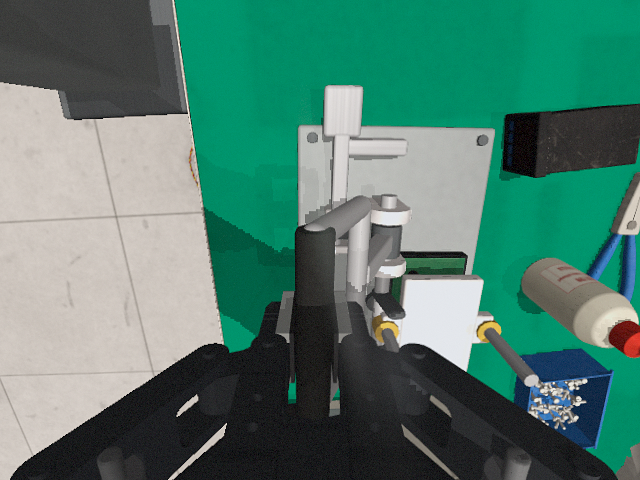

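The bar is gripped at (315,320) and leans toward the robot at about q = 0.93. The head is down and the catch is still flat. I'll pull a little more to seat it against the stop, then hold.

>>> arm_command --plan "0 -0.003 0.001 0; 0 -0.003 0.001 0; 0 0 0 0; 0 0 0 0; 0 0 0 0; 0 0 0 0; 0 0 0 0"

```text
clock: 14.35
tcp_pos: [0.4787, -0.3143, 0.1749]
orientation: [2.251, 2.161, 0.022]
contact_force: [21.9, 4.5, 16.6]
grip_width: 0.0147
gripper_force: 43.1
```

The handle moved less than 1 mm while the force rose, so the lever is at its stop. I'm handing in.

```bash
python3 -c "
from bench import ticket; print(ticket.hand_in())"
```

```text
the job is handed in; nothing more can be done
None
```

I pressed the three keys in order, laid the catch flat, and handed the job in at about 14 s with the lever pulled to its stop and held in the gripper; the hand-in gave no verdict back.

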